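Stand the tipped oil pump back in its rack and prime it

ROBOT

A 6-joint arm with a two-finger parallel gripper is mounted at the origin on the work surface. World frame = base frame: x ahead of the robot, y to its left, z up, the work surface at z = 0. Lengths are in m, angles in rad, forces in N, time in s.
With the tool pointing down it reaches from about 0.375 to 0.75 m from the base axis. Payload 9 kg.
Tool frame: the origin (TCP) lies on the centre line of the jaws, within the pads' length; the fingertips stand ahead of it and the grasp point (between the pads) lies 11 mm behind it (tip_extent is the z of the fingertips in the tool frame, in m); z points along the fingers, y is the direction in which the jaws open and shut (so a half turn about z gives the same grasp; the last joint's range is limited). The gripper opens to 85 mm and grips with 20 to 120 N. Pads are 22 mm wide; open, the fingers measure 114 mm over their backs; the gripper's body (76 mm by 85 mm) begins 54 mm behind the grasp point. The pads swing forward as they close: fully open they stand 13 mm farther back than shut.
Start: joints at [-1.397, 0.104, 0.097, 1.564, 0, 1.353], TCP at [0.229, -0.555, 0.239] pointing down, gripper open.
Joint ranges: [-2.99, 2.99], [-0.84, 1.86], [-1.1, 1.16], [-1.84, 2.11], [-1.51, 1.56], [-3.14, 3.14]. Speed limits (rad/s): [2.22, 2.22, 2.57, 3.14, 3.14, 3.14].

INTERFACE

Orientations are given as [roll, pitch, yaw] about the fixed x, y, z axes, in that order (R = Rz(yaw) Ry(pitch) Rx(roll)).
In Python, from cell import get_obs, grab_frame, close_job, tip_extent gives the robot as it stands.
- The arm moves only by the tool jog_arm, never from a script. Its argument "deltas" is a list that holds one entry, the list of rows, each a list of 7 numbers: the shift along the tool's x, y, z in units of 20 mm (1.0 is 20 mm), then the turn, a rotation vector about the tool's x, y, z in units of 5 degrees (1.0 is 5 degrees), then the finger opening in mm, from 0 to 85.4. In form: [[[tx, ty, tz, wx, wy, wz, hand], ...]]. A call has 1 to 5 rows; each row shifts and turns the commanded pose from where the row before left it, along the tool's axes as they then stand; what a row does not reach is not made up. A row lasts 1/12 s, in which the tool goes at most 41.7 mm and 7.16 degrees, less where a joint would pass 70% of its speed; a pose out of reach is approached as far as the arm can. A call with a number of a shift or a turn outside -1 to 1 is refused whole. A call with a gripper value outside its range is refused whole. The fingers move at their own pace and stop on an object; "force" is the grip in N (left out, the last holds). Time passes only in rows, so rows that do not move let the fingers close. It gives the time, the measured TCP pose, the force and the opening at its end, in the units of the state.
- get_obs(): the state, without advancing time (a new reading comes with each control period).
- grab_frame(name): name is "side" or "top" or "wrist"; returns a dict with "pixels" (400x640x3 uint8, red, green, blue), "mtx" (3x3 intrinsics, pixels), "dist" ([k1, k2, p1, p2, k3] as OpenCV has them; the pictures are not rectified), "camera_from_world" (4x4, takes a point from world to camera coordinates); the wrist camera has in their place "tool_from_camera" (4x4, takes a point from camera to tool coordinates, whose origin is the TCP and whose axes are the flange's). Camera axes: x right, y down, z forward; pixel columns grow to the right and rows downward; lengths in m; the calibration is good to about 2 mm. A picture is of the moment at which its call begins: read the wrist's pose just before it. There is no depth.
- close_job(): hands the job in, once; it reports no verdict.
The state is a dict: "time_s": time; "q": joint angles; "qvel": joint speeds; "tau": joint torques, N m; "eef_pos": TCP position; "orientation": TCP orientation; "contact_force": force on the tool from outside, world axes, zero at the start; "wrist_torque": the same for the moment, N m; "opening": finger opening in m.
Only numpy, scipy, OpenCV 4.12 (cv2) and the standard library are available. Lean on these libraries where they do the work, as an engineer would, in place of code of your own. Each camera call takes 0.05 s, during which the arm holds its last target. There are 200 camera calls.

TASK

The pump bottle of finishing oil has tipped over in the wooden rack and leans on the rack's end board. Stand it upright on the rack floor in its own space, between that end board and the jars, and let go so that it stands by itself; then press its plunger head all the way down to its stop to prime it, and let it spring back up. Leave the jars standing where they are in the rack, and do not disturb the brush cup, the mallet or the turned vase on the bench.

Things in the scene. Friction and masses are not known exactly. Their poses are not given: they have to be found in the camera images.
- rack: Light-wood rack fixed to the bench, 80 (x) by 334 mm (y), one open lane along y. Origin: centre of underside, on the bench; z up. Lane floor 10 mm above the bench, lane 64 mm wide (x -32 to 32 mm), 310 mm long (y -155 to 155 mm); side walls 8 mm thick, tops 24 mm above the bench; end boards 12 mm thick, rounded tops 62 mm above the bench. The pump leans on the +y end board.
- bay (a point): Point on the lane floor in the middle of the pump bottle's own space (110 mm long, from the nearest jar to the +y end board), at x 0, y 100 mm, z 10 mm of the rack.
- rail_end (a point): Centre of the +y end of the brush rail, a fixed wooden dowel 14 mm thick over the lane: it runs along the rack's y from -165 to 145 mm at x 22 mm, 300 mm above the bench. Its post (18 by 22 mm) stands at rack x 50, y -50 mm; two brushes hang from it at rack y -110 and -145 mm, down to 150 mm above the bench.
- pump: Loose amber bottle with black press-down pump, about 0.33 kg. Origin: centre of underside; z along its axis to the top. Body 52 mm in diameter to z 105 mm, shoulder to z 120, collar 34 mm in diameter to z 135, thin stem, then the plunger head. At the start it leans to the rack's +y, axis about 52 degrees from vertical: base rim on the lane floor, side on the end board's top.
- plunger_top (a point): Centre of the top of the pump's plunger head: a black disc 40 mm in diameter and 13 mm thick with a short spout (10 mm thick, reaching 37 mm from the axis towards the bottle's +y). 170 mm above the bottle's underside when up; z along the bottle's axis, outwards.
- plunger (a joint): Travel of the plunger head along the bottle's axis: 0 when up, 0.014 m when pressed to its stop. Spring: about 3 N at first, 8 N at the stop.
- jar_round: Loose glass jar with white cap standing in the lane, 56 mm in diameter, 60 mm tall. Origin: centre of its underside.
- tin: Loose metal tin standing in the lane, 57 mm in diameter, 56 mm tall. Origin: centre of its underside.
- pot_wood: Loose turned wooden pot with a knob standing in the lane, 56 mm in diameter, 62 mm tall. Origin: centre of its underside.
- brush_cup: Terracotta cup of brushes standing on the bench near the rack, 72 mm in diameter, cup 100 mm tall, brushes up to 190 mm above the bench and within 42 mm of its axis. Origin: centre of its underside.
- mallet: Wooden mallet lying on the bench. Origin: on the bench under the centre of its head (52 mm in diameter, 85 mm long along y); handle 24 mm thick runs 140 mm along +x.
- vase: Light-wood turned vase standing on the bench near the rack, 64 mm in diameter at its widest, 140 mm tall. Origin: centre of its underside.
There are look-alikes about, which are no part of the job. What is shaped like the tin but purple is not meant.

How it is judged:
On the way, in this order (a step that is already met when the one before it is completed fails the run):
1. the pump bottle stands upright by itself on the lane floor in its own space, released, plunger up (angle between pump's own z axis and vertical below 0.07 rad and z of pump in the frame of rack below 0.014 m and y of pump in the frame of rack between 0.055 and 0.14 m and x of pump in the frame of rack between -0.012 and 0.012 m and contact force between the fingers and pump below 0.2 N and value of joint plunger below 0.003 m), for 0.2 s.
2. the plunger head is pressed down to its stop while the bottle stands in its space (angle between pump's own z axis and vertical below 0.07 rad and z of pump in the frame of rack below 0.014 m and y of pump in the frame of rack between 0.055 and 0.14 m and x of pump in the frame of rack between -0.012 and 0.012 m and value of joint plunger above 0.0125 m), for 0.1 s.
At the end, for the whole second after the job is handed in: Pump bottle at rest, upright within 4 degrees, underside within 4 mm of the lane floor, at rack y 55 to 140 mm and x within 12 mm of 0, plunger up again (within 3 mm); the three jars upright within 6 degrees and within 25 mm of where they began (angle between pump's own z axis and vertical below 0.07 rad and z of pump in the frame of rack below 0.014 m and y of pump in the frame of rack between 0.055 and 0.14 m and x of pump in the frame of rack between -0.012 and 0.012 m and value of joint plunger below 0.003 m and linear speed of pump below 0.02 m/s and angle between each of jar_round, tin, pot_wood's own z axis and vertical below 0.1 rad and distance of each of jar_round, tin, pot_wood from where it was at the start of the episode below 0.025 m); the robot touches nothing.
It fails at once if a jar in the rack is knocked over or shifted by more than 40 mm (angle between any of jar_round, tin, pot_wood's own z axis and vertical above 0.5 rad or distance of any of jar_round, tin, pot_wood from where it was at the start of the episode above 0.04 m).
It fails at once if the brush cup, mallet or turned vase is pushed more than 30 mm, or the cup tipped (distance of any of brush_cup, mallet, vase from where it was at the start of the episode above 0.03 m or angle between brush_cup's own z axis and vertical above 0.4 rad).
It also fails if it takes over 53 s, if anything falls off the work surface, if the arm or the gripper's body presses on something with over 40 N, if the wrist force passes 120 N, or if a joint passes its speed limit or range.

## Working session

There is one attempt and no reset: what is moved stays moved. The work goes in short steps, Python scripts to look and compute and a tool call to move; the robot and the scene stay as the last step left them, time stands still between calls to the robot, and variables do not carry over. Pictures are saved under pics/ and viewed, about 8 in all and at most 12, crops included, and the job is handed in when it is done.

Besides the shell and the picture viewer there is one more tool, called after "Call:" as name(argument=value, ...), one argument or row to a line, values as JSON. jog_arm: Moves the arm, as the interface text tells. Shifts and turns lie within -1 to 1; 1 stands for 20 mm of shift or 5 degrees of turn. Its arguments: {"type":"object","properties":{"deltas":{"type":"array"},"force":{"type":"number"}},"required":["deltas"]}

```bash
mkdir -p pics; ls
python3 - <<'E'
from cell import *
import cv2,numpy as np
o=get_obs(); print({k:np.round(v,3) for k,v in o.items()}); print(tip_extent() if callable(tip_extent) else tip_extent)
for n in ("side","top"):
    f=grab_frame(n); cv2.imwrite(f"pics/{n}0.png",f["pixels"][:,:,::-1]); np.savez(f"{n}0.npz",**f)
    print(n,f["mtx"],f["dist"],np.round(f["camera_from_world"],4))
f=grab_frame("wrist"); print(f["tool_from_camera"]);
E
```

```text
pics
{'time_s': np.float64(0.0), 'q': array([-1.397,  0.105,  0.096,  1.564, -0.   ,  1.353]), 'qvel': array([ 0.002, -0.001,  0.   ,  0.   ,  0.   ,  0.   ]), 'tau': array([-2.0000e-03, -5.5695e+01,  5.0364e+01,  1.7000e-02, -1.0000e-03,
        0.0000e+00]), 'eef_pos': array([ 0.229, -0.554,  0.239]), 'orientation': array([-3.14 , -0.   ,  0.392]), 'contact_force': array([ 0.094,  0.265, -0.117]), 'wrist_torque': array([-0.033, -0.026,  0.036]), 'opening': np.float64(0.086)}
0.008
side [[401.20828721   0.         320.34334999]
 [  0.         401.20828721 202.2899286 ]
 [  0.           0.           1.        ]] [-0.01473561  0.          0.          0.          0.        ] [[ 0.9635 -0.2669 -0.0208 -0.5779]
 [-0.1588 -0.5074 -0.847   0.2561]
 [ 0.2155  0.8194 -0.5312  0.8581]
 [ 0.      0.      0.      1.    ]]
top [[516.93133835   0.         318.32095107]
 [  0.         516.93133835 192.69544126]
 [  0.           0.           1.        ]] [-0.04143202  0.          0.          0.          0.        ] [[ 0.0234 -0.9997  0.0103 -0.026 ]
 [-0.9838 -0.0249 -0.1776  0.6094]
 [ 0.1778 -0.006  -0.984   1.0897]
 [ 0.      0.      0.      1.    ]]
[[-9.37863932e-04 -9.55546799e-01 -2.94837981e-01  7.50177411e-02]
 [ 9.99999405e-01 -7.31686210e-04 -8.09607221e-04 -6.14629399e-04]
 [ 5.57888704e-04 -2.94838564e-01  9.55546917e-01 -1.33825827e-01]
 [ 0.00000000e+00  0.00000000e+00  0.00000000e+00  1.00000000e+00]]
```

View pics/side0.png

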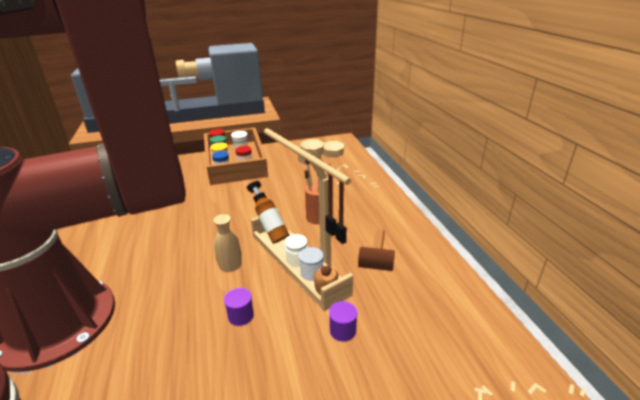

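View pics/top0.png

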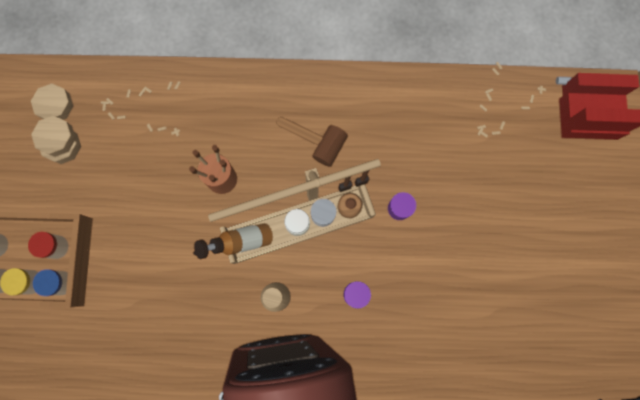

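```bash
cat > h.py <<'E'
import numpy as np,cv2
def load(n): return dict(np.load(n))
def ray(f,uv):
    p=cv2.undistortPoints(np.array([[uv]],float),f["mtx"],f["dist"])[0,0]
    T=np.linalg.inv(f["camera_from_world"]); return T[:3,3],T[:3,:3]@np.r_[p,1]
def onplane(f,uv,z):
    c,d=ray(f,uv); return c+d*(z-c[2])/d[2]
def tri(f1,a,f2,b):
    c1,d1=ray(f1,a);c2,d2=ray(f2,b)
    s=np.linalg.lstsq(np.c_[d1,-d2],c2-c1,rcond=None)[0]
    p,q=c1+d1*s[0],c2+d2*s[1]; return (p+q)/2,np.linalg.norm(p-q)
def proj(f,P):
    M=f["camera_from_world"]; r,_=cv2.Rodrigues(M[:3,:3])
    return cv2.projectPoints(np.atleast_2d(P).astype(float),r,M[:3,3],f["mtx"],f["dist"])[0][:,0]
E
python3 - <<'E'
from h import *
t=load("top0.npz");s=load("side0.npz")
for nm,uv,z in [("white",(297,222),.07),("tin",(323,212),.066),("pot",(349,205),.072),("railL",(210,218),.307),("railR",(380,163),.307),("cup",(216,175),.1),("vase",(275,297),.14),("pumphead",(201,249),.12)]:
    print(nm,np.round(onplane(t,uv,z),4))
print(tri(t,(201,249),s,(253,187)))
im=cv2.resize(t["pixels"][130:290,170:390,::-1],None,fx=3.6,fy=3.6,interpolation=cv2.INTER_CUBIC)
cv2.imwrite("pics/topc.png",im)
E
```

```text
white [0.5416 0.0335 0.07  ]
tin [ 0.5654 -0.0223  0.066 ]
pot [ 0.5813 -0.0783  0.072 ]
railL [0.5159 0.1737 0.307 ]
railR [ 0.6195 -0.1156  0.307 ]
cup [0.6346 0.2086 0.1   ]
vase [0.3829 0.0701 0.14  ]
pumphead [0.475  0.2264 0.12  ]
(array([0.47578058, 0.22495909, 0.1267047 ]), np.float64(0.0024039426098308343))
```

View pics/topc.png

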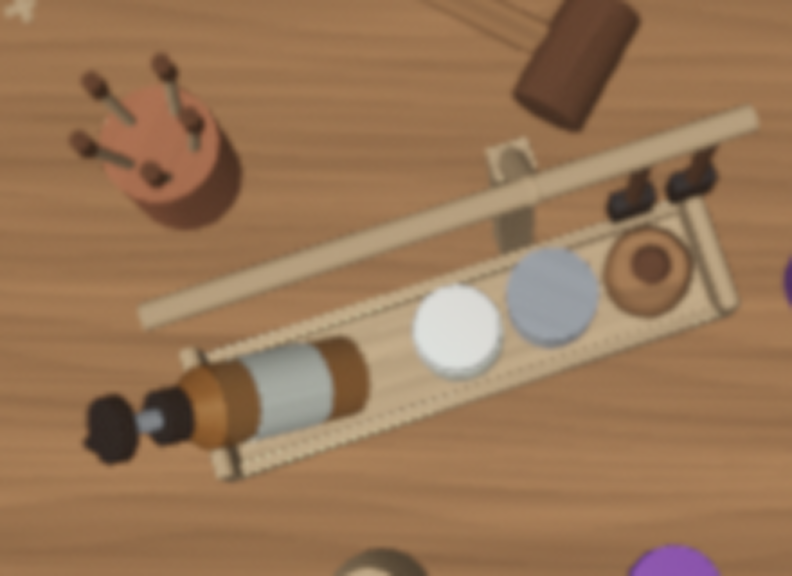

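```bash
cat >> h.py <<'E'
from scipy.spatial.transform import Rotation as Ro
yaw=np.radians(19.7); O=np.array([.544,.030,0]); RR=Ro.from_euler('z',yaw).as_matrix()
def r2w(p): return O+RR@np.asarray(p,float)
def w2r(p): return RR.T@(np.asarray(p,float)-O)
def toolR(lean,gam,phi,sgn,az=0):
    "rack-frame tool axes gripping a bottle leaning `lean` to +y, then turned az about rack z (all deg)"
    g,p=np.radians([gam,phi]); ex=np.array([1,0,0.]);u=np.array([0,0,1.]);ey=np.array([0,1.,0])
    w=np.cos(g)*ex+np.sin(g)*ey; z=-np.sin(p)*u+np.cos(p)*w
    x=sgn*(np.cos(p)*u+np.sin(p)*w); y=np.cross(z,x)
    return RR@Ro.from_euler('z',az,degrees=True).as_matrix()@Ro.from_euler('x',-lean,degrees=True).as_matrix()@np.c_[x,y,z]
def wrist(R,tcp,L=.25):
    "q1, pitch, q5, q6 in deg under the assumed wrist"
    c=tcp-L*R[:,2]; q1=np.arctan2(c[1],c[0]); A=Ro.from_euler('z',-q1).as_matrix()@R
    q5=np.arcsin(A[1,2]); th=np.arctan2(-A[2,2],A[0,2])
    B=(Ro.from_euler('y',th)*Ro.from_euler('z',q5)).as_matrix().T@A   # tool z = local x
    # q6=0: tool x = local -z (down when level), q6 turns about local x
    x=B[:,0]; q6=np.arctan2(x[1],-x[2])
    return np.degrees([q1,th,q5,q6]),c
E
python3 - <<'E'
from h import *
R0=Ro.from_euler('xyz',[np.pi,0,.392]).as_matrix()
print("check",wrist(R0,np.array([.229,-.554,.239])))
pi=r2w([0,.172,.107]); pf=r2w([0,.105,.142])
for sgn in (1,-1):
  for phi in (35,42):
    for gam in (0,20,40,60,80,90):
      a,c=wrist(toolR(52,gam,phi,sgn),pi); R=toolR(52,gam,phi,sgn)
      print(sgn,phi,gam,"init",np.round(a),"wr",np.round(c,2),end=" | ")
      for f in (-30,0,30):
        b,c2=wrist(toolR(0,gam,phi,sgn,f-gam),pf); print(f,np.round(b),end=" ")
      print()
E
```

```text
check (array([-6.75418833e+01,  9.00000000e+01,  2.23967217e-19,  8.99981712e+01]), array([ 0.229, -0.554,  0.489]))
1 35 0 init [ 42.  31. -47. 146.] wr [0.26 0.23 0.2 ] | -30 [  28.   42.  -31. -155.] 0 [ 11.  35.   7. 175.] 30 [ -4.  50.  41. 142.] 
1 35 20 init [ 34.  40. -28. 137.] wr [0.28 0.19 0.25] | -30 [  28.   42.  -31. -155.] 0 [ 11.  35.   7. 175.] 30 [ -4.  50.  41. 142.] 
1 35 40 init [ 27.  52. -12. 124.] wr [0.33 0.17 0.3 ] | -30 [  28.   42.  -31. -155.] 0 [ 11.  35.   7. 175.] 30 [ -4.  50.  41. 142.] 
1 35 60 init [ 23.  66.  -2. 111.] wr [0.39 0.16 0.34] | -30 [  28.   42.  -31. -155.] 0 [ 11.  35.   7. 175.] 30 [ -4.  50.  41. 142.] 
1 35 80 init [20. 82.  2. 97.] wr [0.46 0.17 0.35] | -30 [  28.   42.  -31. -155.] 0 [ 11.  35.   7. 175.] 30 [ -4.  50.  41. 142.] 
1 35 90 init [20. 90.  3. 90.] wr [0.49 0.18 0.36] | -30 [  28.   42.  -31. -155.] 0 [ 11.  35.   7. 175.] 30 [ -4.  50.  41. 142.] 
1 42 0 init [ 44.  41. -52. 155.] wr [0.27 0.25 0.21] | -30 [  26.   48.  -26. -153.] 0 [ 11.  42.   6. 174.] 30 [ -2.  55.  36. 140.] 
1 42 20 init [ 37.  48. -34. 142.]
[... 1503 characters left out ...]
 27.] 0 [11. 42.  6. -6.] 30 [ -2.  55.  36. -40.] 
-1 42 20 init [ 37.  48. -34. -38.] wr [0.29 0.22 0.26] | -30 [ 26.  48. -26.  27.] 0 [11. 42.  6. -6.] 30 [ -2.  55.  36. -40.] 
-1 42 40 init [ 31.  57. -20. -51.] wr [0.33 0.2  0.3 ] | -30 [ 26.  48. -26.  27.] 0 [11. 42.  6. -6.] 30 [ -2.  55.  36. -40.] 
-1 42 60 init [ 26.  69. -10. -66.] wr [0.39 0.19 0.34] | -30 [ 26.  48. -26.  27.] 0 [11. 42.  6. -6.] 30 [ -2.  55.  36. -40.] 
-1 42 80 init [ 24.  83.  -5. -80.] wr [0.45 0.2  0.35] | -30 [ 26.  48. -26.  27.] 0 [11. 42.  6. -6.] 30 [ -2.  55.  36. -40.] 
-1 42 90 init [ 23.  90.  -4. -86.] wr [0.48 0.21 0.36] | -30 [ 26.  48. -26.  27.] 0 [11. 42.  6. -6.] 30 [ -2.  55.  36. -40.]
```

Call:
jog_arm(
  deltas=[
    [[0.9, -1, -0.1, 0, 0, 0, 70], [0.9, -1, -0.1, 0, 0, 0, 70], [0.9, -1, -0.1, 0, 0, 0, 70], [0.9, -1, -0.1, 0, 0, 0, 70], [0.9, -1, -0.1, 0, 0, 0, 70]],
  ],
  force=60,
)

```text
time_s: 0.57
eef_pos: [0.2743, -0.4265, 0.249]
orientation: [-3.141, -0.0, 0.392]
contact_force: [-0.1, 0.4, 0.2]
opening: 0.07
```

Call:
jog_arm(
  deltas=[
    [[0.9, -1, -0.1, 0, 0, 0, 70], [0.9, -1, -0.1, 0, 0, 0, 70], [0.9, -1, -0.1, 0, 0, 0, 70], [0.9, -1, -0.1, 0, 0, 0, 70], [0.9, -1, -0.1, 0, 0, 0, 70]],
  ],
)

```text
time_s: 0.98
eef_pos: [0.3193, -0.2997, 0.2592]
orientation: [-3.142, -0.0, 0.392]
contact_force: [1.0, 0.3, 0.3]
opening: 0.0699
```

Call:
jog_arm(
  deltas=[
    [[0.9, -1, 0, 0, 0, 0, 70], [0.9, -1, 0, 0, 0, 0, 70], [0.9, -1, 0, 0, 0, 0, 70], [0.9, -1, 0, 0, 0, 0, 70], [0.9, -1, 0, 0, 0, 0, 70]],
  ],
)

```text
time_s: 1.4
eef_pos: [0.3642, -0.1729, 0.2592]
orientation: [3.142, 0.0, 0.392]
contact_force: [-0.1, -0.1, -0.1]
opening: 0.0698
```

Call:
jog_arm(
  deltas=[
    [[0.8, -1, 0, 0, 0, 0, 70], [0.8, -1, 0, 0, 0, 0, 70], [0.8, -1, 0, 0, 0, 0, 70], [0.8, -1, 0, 0, 0, 0, 70], [0.8, -1, 0, 0, 0, 0, 70]],
  ],
)

```text
time_s: 1.82
eef_pos: [0.3999, -0.0499, 0.2592]
orientation: [3.141, -0.0, 0.392]
contact_force: [1.3, -0.2, 0.1]
opening: 0.0701
```

```bash
cat >> h.py <<'E'
def plan(Rt,pt,hand,n=None,R=None,p=None):
    from cell import get_obs
    o=get_obs()
    if R is None: R=Ro.from_euler('xyz',o["orientation"]).as_matrix(); p=o["eef_pos"]
    rv=(Ro.from_matrix(R.T@Rt)).as_rotvec(degrees=True); d=np.asarray(pt)-p
    if n is None: n=int(np.ceil(max(np.abs(rv).max()/5,np.linalg.norm(rv)/7,np.linalg.norm(d)/.02,1)))
    rows=[]
    for i in range(n):
        Ri=R@Ro.from_rotvec(rv*i/n,degrees=True).as_matrix()
        rows.append([round(float(v),2)+0. for v in [*(Ri.T@(d/n)/.02),*(rv/n/5)]]+[hand])
    for i in range(0,n,5): print(rows[i:i+5])
    return rows
E
python3 - <<'E'
from h import *
R=toolR(52,60,38,1); C=r2w([0,.176,.106]); plan(R,C-.09*R[:,2],70); print(C-.09*R[:,2],Ro.from_matrix(R).as_euler('xyz'))
E
```

```text
[[0.49, -0.72, 0.25, -0.26, 0.25, -0.96, 70], [0.54, -0.68, 0.25, -0.26, 0.25, -0.96, 70], [0.59, -0.64, 0.24, -0.26, 0.25, -0.96, 70], [0.64, -0.6, 0.24, -0.26, 0.25, -0.96, 70], [0.68, -0.55, 0.25, -0.26, 0.25, -0.96, 70]]
[[0.72, -0.49, 0.25, -0.26, 0.25, -0.96, 70], [0.76, -0.44, 0.25, -0.26, 0.25, -0.96, 70], [0.78, -0.38, 0.26, -0.26, 0.25, -0.96, 70], [0.81, -0.32, 0.27, -0.26, 0.25, -0.96, 70], [0.83, -0.25, 0.28, -0.26, 0.25, -0.96, 70]]
[[0.84, -0.19, 0.3, -0.26, 0.25, -0.96, 70], [0.84, -0.13, 0.31, -0.26, 0.25, -0.96, 70], [0.85, -0.06, 0.33, -0.26, 0.25, -0.96, 70], [0.84, 0.0, 0.34, -0.26, 0.25, -0.96, 70]]
[0.4493143  0.18925264 0.18851263] [ 2.73569864 -0.06504334  1.6010283 ]
```

Call:
jog_arm(
  deltas=[
    [[0.5, -0.7, 0.25, -0.26, 0.25, -0.96, 70], [0.55, -0.7, 0.25, -0.26, 0.25, -0.96, 70], [0.6, -0.65, 0.25, -0.26, 0.25, -0.96, 70], [0.65, -0.6, 0.25, -0.26, 0.25, -0.96, 70], [0.7, -0.55, 0.25, -0.26, 0.25, -0.96, 70]],
  ],
)

```text
time_s: 2.23
eef_pos: [0.4183, 0.0359, 0.2334]
orientation: [3.007, -0.083, 0.821]
contact_force: [-0.1, -0.5, 0.3]
opening: 0.0699
```

Call:
jog_arm(
  deltas=[
    [[0.7, -0.5, 0.25, -0.26, 0.25, -0.96, 70], [0.75, -0.45, 0.25, -0.26, 0.25, -0.96, 70], [0.8, -0.4, 0.25, -0.26, 0.25, -0.96, 70], [0.8, -0.3, 0.25, -0.26, 0.25, -0.96, 70], [0.8, -0.25, 0.3, -0.26, 0.25, -0.96, 70]],
  ],
)

```text
time_s: 2.65
eef_pos: [0.4352, 0.121, 0.2087]
orientation: [2.851, -0.101, 1.256]
contact_force: [0.8, 0.8, 1.1]
opening: 0.0698
```

Call:
jog_arm(
  deltas=[
    [[0.85, -0.2, 0.3, -0.26, 0.25, -0.96, 70], [0.85, -0.15, 0.3, -0.26, 0.25, -0.96, 70], [0.85, -0.05, 0.3, -0.26, 0.25, -0.96, 70], [0.85, 0, 0.35, -0.26, 0.25, -0.96, 70], [0, 0, 0, 0, 0, 0, 70]],
  ],
)

```text
time_s: 3.07
eef_pos: [0.451, 0.1922, 0.1878]
orientation: [2.735, -0.067, 1.603]
contact_force: [0.1, 0.5, -0.8]
opening: 0.0698
```

```bash
cat >> h.py <<'E'
def snap(n,tag):
    from cell import get_obs,grab_frame
    o=get_obs(); f=grab_frame(n)
    if n=="wrist":
        T=np.eye(4);T[:3,:3]=Ro.from_euler('xyz',o["orientation"]).as_matrix();T[:3,3]=o["eef_pos"]
        f["camera_from_world"]=np.linalg.inv(T@f["tool_from_camera"])
    np.savez(f"{tag}.npz",**f); cv2.imwrite(f"pics/{tag}.png",f["pixels"][:,:,::-1]); return f
E
python3 -c "
from h import *
from cell import get_obs
snap('wrist','w1'); print(get_obs()['q'])"
```

```text
[ 0.11634548 -0.84068508 -0.80458178  1.19723033  0.02643761  1.67952794]
```

View pics/w1.png

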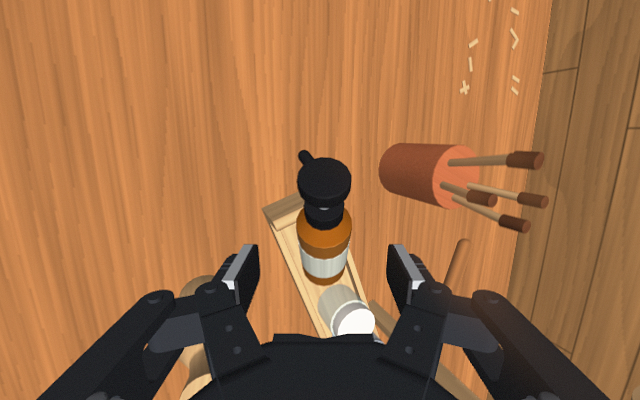

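Run:
```python
from h import *
from cell import get_obs
t=load("top0.npz");w=load("w1.npz");s=load("side0.npz")
g=w["pixels"].max(2)<60
m=np.zeros_like(g);m[130:235,270:380]=g[130:235,270:380]
n,l,st,ce=cv2.connectedComponentsWithStats(m.astype(np.uint8)); print(st[1:],ce[1:])
for a,b in [((201,249),(324,183)),((216.5,245.5),(323,212)),((241,239),(323.5,255)),]:
    p,e=tri(t,a,w,b); print(np.round(w2r(p),4),round(e,4), "side px",proj(s,p))
# predicted pixels of model
u=np.array([0,.788,.616]);c=np.array([0,.072,.0305])
for z in (0,60,105,127,163,170): print(z,proj(w,r2w(c+u*z/1000)),proj(t,r2w(c+u*z/1000)))
for q in ([-.04,.155,.05],[.04,.155,.05],[-.04,.167,.05],[.022,.145,.307],[0,.017,.07],[-.04,-.167,.05],[.04,-.167,.05]): print(q,proj(w,r2w(q)),proj(t,r2w(q)))
```

```text
[[ 297  150   54   80 3069]] [[322.91495601 189.71945259]]
[0.0004 0.2064 0.1314] 0.0013 side px [[252.00730355 185.71214047]]
[-0.0007  0.1774  0.1107] 0.0002 side px [[257.50918894 196.92565752]]
[-0.0042  0.1272  0.0879] 0.0071 side px [[266.2493864  212.88270063]]
0 [[324.21092097 270.82892007]] [[268.40499057 233.20177214]]
60 [[324.44582369 250.07075471]] [[246.00064737 238.3365243 ]]
105 [[324.68174862 229.14395152]] [[228.15170125 242.423798  ]]
127 [[324.82384408 216.5019932 ]] [[219.07646942 244.50077884]]
163 [[325.10941585 191.00844992]] [[203.70319239 248.01732343]]
170 [[325.17456216 185.17636366]] [[200.63584084 248.71868619]]
[-0.04, 0.155, 0.05] [[273.04492159 232.87825834]] [[236.68220504 261.69213098]]
[0.04, 0.155, 0.05] [[339.57550671 200.75249227]] [[226.13967128 226.85855503]]
[-0.04, 0.167, 0.05] [[268.63941313 222.75497503]] [[231.39066035 263.4329242 ]]
[0.022, 0.145, 0.307] [[688.55850445 437.60794127]] [[209.86458836 218.01965375]]
[0, 0.017, 0.07] [[351.96315504 322.70102394]] [[291.16388338 223.40019279]]
[-0.04, -0.167, 0.05] [[356.20926716 420.94322123]] [[376.42170302 215.57334016]]
[0.04, -0.167, 0.05] [[399.8818817  388.13841802]] [[364.49390231 181.85418697]]
```

Call:
jog_arm(
  deltas=[
    [[0, 0, 1, 0, 0, 0, 70], [0, 0, 1, 0, 0, 0, 70], [0, 0, 0.5, 0, 0, 0, 70]],
  ],
)

```text
time_s: 3.37
eef_pos: [0.4714, 0.1931, 0.142]
orientation: [2.737, -0.067, 1.593]
contact_force: [-0.8, 0.4, -0.3]
opening: 0.07
```

Run:
```python
from h import *
from cell import get_obs
o=get_obs(); print(np.round(o["q"],4),o["eef_pos"],o["orientation"],o["time_s"])
R=toolR(52,60,38,1); C=r2w([0,.173,.109]); plan(R,C+.011*R[:,2],70)
```

```text
[ 0.1168 -0.7684 -0.8483  1.0817  0.0246  1.6839] [0.47140638 0.1931349  0.14200718] [ 2.73695663 -0.06741062  1.59344586] 3.3667
[[-0.05, 0.0, 0.78, 0.0, 0.0, -0.03, 70], [-0.05, 0.0, 0.78, 0.0, 0.0, -0.03, 70], [-0.05, 0.0, 0.78, 0.0, 0.0, -0.03, 70]]
```

Call:
jog_arm(
  deltas=[
    [[-0.05, 0, 0.8, 0, 0, 0, 70], [-0.05, 0, 0.8, 0, 0, 0, 70], [-0.05, 0, 0.75, 0, 0, 0, 70], [0, 0, 0, 0, 0, 0, 70]],
  ],
)

```text
time_s: 3.7
eef_pos: [0.4892, 0.1933, 0.0975]
orientation: [2.739, -0.067, 1.594]
contact_force: [-1.4, 0.2, -0.4]
opening: 0.0698
```

Run:
```python
from h import *
from cell import get_obs
snap('wrist','w2')
o=get_obs(); print(np.round(o["q"],4),o["eef_pos"],o["contact_force"])
```

```text
[ 0.1123 -0.6848 -0.876   0.9718  0.0267  1.679 ] [0.48930423 0.19352397 0.09910774] [ 0.28577064  0.05175894 -0.01309643]
```

View pics/w2.png

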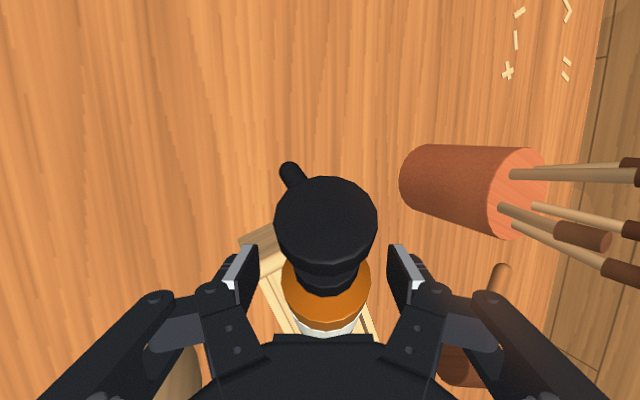

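Call:
jog_arm(
  deltas=[
    [[0, 0, 0, 0, 0, 0, 50], [0, 0, 0, 0, 0, 0, 30], [0, 0, 0, 0, 0, 0, 20], [0, 0, 0, 0, 0, 0, 20], [0, 0, 0, 0, 0, 0, 20]],
  ],
  force=60,
)

```text
time_s: 4.17
eef_pos: [0.4906, 0.1945, 0.1015]
orientation: [2.733, -0.068, 1.597]
contact_force: [2.0, 0.7, -0.3]
opening: 0.0319
```

Run:
```python
from h import *
from cell import get_obs
o=get_obs(); print(np.round(o["q"],4),o["eef_pos"],o["contact_force"],o["opening"])
D=np.array([[-1.397,.1045,.0965,1.564,0,.229,-.5545,.239],[.11634548,-0.84068508,-0.80458178,1.19723033,0.02643761,.451,.1922,.1878],[0.1168,-0.7684,-0.8483,1.0817,0.0246,0.47140638,0.1931349,0.14200718],[0.1123,-0.6848,-0.876,0.9718,0.0267,0.48930423,0.19352397,0.09910774]])
q=D[:,:5];r=D[:,5]*np.cos(q[:,0])+D[:,6]*np.sin(q[:,0]);z=D[:,7]
A=[];b=[]
for i in range(4):
    s=q[i,1]-q[i,2];th=s+q[i,3]
    # r0,z0,L1,L2c,L2s(perp offset),Lt
    A.append([1,0,np.sin(q[i,1]),np.cos(s),np.sin(s),np.cos(th)*np.cos(q[i,4])]);b.append(r[i])
    A.append([0,1,np.cos(q[i,1]),-np.sin(s),np.cos(s),-np.sin(th)*np.cos(q[i,4])]);b.append(z[i])
A=np.array(A);b=np.array(b)
for reg in (0,1e-3):
    x=np.linalg.lstsq(np.vstack([A,reg*np.eye(6)]),np.r_[b,np.zeros(6)],rcond=None)[0];print(np.round(x,3),np.round(A@x-b,4))
```

```text
[ 0.1137 -0.6874 -0.8749  0.9704  0.0269  1.6781] [0.49060384 0.19447268 0.10151143] [ 1.99158491  0.74708374 -0.31712096] 0.03190189388121337
[-0.     0.306  0.343  0.551  0.042  0.445] [ 0.     -0.     -0.      0.0001  0.     -0.0003 -0.      0.0001]
[-0.     0.306  0.343  0.551  0.042  0.445] [ 0.     -0.     -0.      0.0001  0.     -0.0002  0.      0.0001]
```

```bash
cat >> h.py <<'E'
LIM=np.array([[-2.99,2.99],[-.84,1.86],[-1.1,1.16],[-1.84,2.11],[-1.51,1.56],[-3.14,3.14]])
def ik(R,tcp,L5=.28,d=.13):
    c=tcp-L5*R[:,2]; rc=np.hypot(c[0],c[1])
    q1=np.arctan2(c[1],c[0])-np.arcsin(d/rc); A=Ro.from_euler('z',-q1).as_matrix()@R
    q5=np.arcsin(A[1,2]); th=np.arctan2(-A[2,2],A[0,2])
    B=(Ro.from_euler('y',th)*Ro.from_euler('z',q5)).as_matrix().T@A
    q6=np.arctan2(B[1,0],-B[2,0]); Lk=.445-L5
    r=np.sqrt(rc**2-d*d)-Lk*np.cos(th); z=c[2]+Lk*np.sin(th)-.306
    L1=.343;L2=np.hypot(.551,.042);k=np.arctan2(.042,.551); D=np.hypot(r,z)
    ca=(D*D+L1*L1-L2*L2)/(2*L1*D)
    if abs(ca)>1: return None
    # upper arm direction angle from vertical; forearm elevation angle e: r=L1 sin q2+L2 cos e, z=L1 cos q2+L2 sin e
    q2=np.arctan2(r,z)-np.arccos(ca); e=np.arctan2(z-L1*np.cos(q2),r-L1*np.sin(q2)); s=k-e
    return np.array([q1,q2,q2-s,th-s,q5,q6])
def margin(q): return -9 if q is None else float(np.minimum(q-LIM[:,0],LIM[:,1]-q).min())
E
python3 - <<'E'
from h import *
from cell import get_obs
o=get_obs(); print(ik(Ro.from_euler('xyz',o["orientation"]).as_matrix(),o["eef_pos"]),o["q"])
res=[]
for sgn in (1,-1):
 for phi in (30,38,46,54):
  for f in range(-120,121,15):
    R=toolR(0,0,phi,sgn,f); qf=ik(R,r2w([0,.1,.139])+.011*R[:,2]); mf=margin(qf)
    if mf<.05: continue
    for gam in range(0,181,15):
      R=toolR(52,gam,phi,sgn); qi=ik(R,r2w([0,.173,.109])+.011*R[:,2]); mi=margin(qi)
      if mi>.05: res.append((sgn,phi,f,gam,round(mf,2),round(mi,2),round(np.degrees(qi[5])),round(np.degrees(qf[5])),np.round(qf,2)))
for x in res: 
  if x[3] in(30,60,90): print(*x)
E
```

```text
[ 0.11375122 -0.68943722 -0.87730586  0.96998345  0.02689377  1.67813196] [ 0.113722   -0.68738481 -0.87487596  0.97036167  0.0269055   1.67810519]
1 30 -120 60 0.19 0.1 91 -39 [ 0.37  0.72  0.34  1.92 -0.83 -0.68]
1 30 -120 90 0.19 0.74 73 -39 [ 0.37  0.72  0.34  1.92 -0.83 -0.68]
1 30 -105 60 0.46 0.1 91 -56 [ 0.41  0.47  0.04  1.65 -0.96 -0.97]
1 30 -105 90 0.46 0.74 73 -56 [ 0.41  0.47  0.04  1.65 -0.96 -0.97]
1 30 -90 60 0.47 0.1 91 -80 [ 0.43  0.15 -0.32  1.26 -1.04 -1.39]
1 30 -90 90 0.47 0.74 73 -80 [ 0.43  0.15 -0.32  1.26 -1.04 -1.39]
1 30 -75 60 0.39 0.1 91 -110 [ 0.43 -0.25 -0.71  0.82 -1.02 -1.91]
1 30 -75 90 0.39 0.74 73 -110 [ 0.43 -0.25 -0.71  0.82 -1.02 -1.91]
1 30 45 60 0.38 0.1 91 81 [-0.52 -0.28 -0.72  1.27  1.04  1.41]
1 30 45 90 0.38 0.74 73 81 [-0.52 -0.28 -0.72  1.27  1.04  1.41]
1 30 60 60 0.55 0.1 91 57 [-0.49  0.11 -0.39  1.56  0.97  0.99]
1 30 60 90 0.55 0.74 73 57 [-0.49  0.11 -0.39  1.56  0.97  0.99]
1 30 75 60 0.32 0.1 91 41 [-0.44  0.38 -0.11  1.79  0.85  0.71]
1 30 75 90 0.32 0.74 73 41 [-0.44  0.38 -0.11  1.79  0.85  0.71]
1 30 90 60 0.15 0.1 91 29 [
[... 9996 characters left out ...]
-1.45]
-1 54 60 60 0.64 0.35 -74 -101 [-0.34 -0.16 -0.46  1.38  0.62 -1.77]
-1 54 60 90 0.64 0.73 -94 -101 [-0.34 -0.16 -0.46  1.38  0.62 -1.77]
-1 54 75 60 0.59 0.35 -74 -117 [-0.31  0.05 -0.27  1.52  0.57 -2.05]
-1 54 75 90 0.59 0.73 -94 -117 [-0.31  0.05 -0.27  1.52  0.57 -2.05]
-1 54 90 60 0.46 0.35 -74 -131 [-0.28  0.22 -0.09  1.65  0.5  -2.29]
-1 54 90 90 0.46 0.73 -94 -131 [-0.28  0.22 -0.09  1.65  0.5  -2.29]
-1 54 105 60 0.35 0.35 -74 -144 [-0.23  0.37  0.07  1.76  0.41 -2.51]
-1 54 105 90 0.35 0.73 -94 -144 [-0.23  0.37  0.07  1.76  0.41 -2.51]
-1 54 120 60 0.26 0.35 -74 -155 [-0.17  0.5   0.22  1.85  0.3  -2.7 ]
-1 54 120 90 0.26 0.73 -94 -155 [-0.17  0.5   0.22  1.85  0.3  -2.7 ]
```

```bash
cat >> h.py <<'E'
def bot(p,lean,az=0):
    T=np.eye(4);T[:3,:3]=RR@(Ro.from_euler('z',az,degrees=True)*Ro.from_euler('x',-lean,degrees=True)).as_matrix();T[:3,3]=r2w(p);return T
def pose(o):
    T=np.eye(4);T[:3,:3]=Ro.from_euler('xyz',o["orientation"]).as_matrix();T[:3,3]=o["eef_pos"];return T
E
python3 - <<'E'
from h import *
from cell import get_obs
o=get_obs(); T0=pose(o); rel=np.linalg.inv(bot([0,.0725,.0305],52))@T0; np.save("rel.npy",rel)
up=T0.copy();up[2,3]+=.05
a=plan(up[:3,:3],up[:3,3],20,3)
B=bot([0,.10,.045],0,-15)@rel
print("rot"); rows=plan(B[:3,:3],B[:3,3],20,None,up[:3,:3],up[:3,3])
# check the path
R,p=up[:3,:3].copy(),up[:3,3].copy()
for i,r in enumerate(rows):
    p=p+R@np.array(r[:3])*.02; R=R@Ro.from_rotvec(np.array(r[3:6])*5,degrees=True).as_matrix()
    if i%2==1:
        T=np.eye(4);T[:3,:3]=R;T[:3,3]=p; b=T@np.linalg.inv(rel); print(i,round(margin(ik(R,p)),2),"base",np.round(w2r(b[:3,3]),3),"lean",round(np.degrees(np.arccos(b[2,2]))))
print(ik(R,p),B[:3,3],Ro.from_matrix(B[:3,:3]).as_euler('xyz'))
E
```

```text
[[0.06, 0.33, -0.76, 0.0, 0.0, 0.0, 20], [0.06, 0.33, -0.76, 0.0, 0.0, 0.0, 20], [0.06, 0.33, -0.76, 0.0, 0.0, 0.0, 20]]
rot
[[-0.35, 0.16, -0.06, 0.19, 0.92, 0.75, 20], [-0.34, 0.18, -0.09, 0.19, 0.92, 0.75, 20], [-0.32, 0.2, -0.11, 0.19, 0.92, 0.75, 20], [-0.29, 0.22, -0.14, 0.19, 0.92, 0.75, 20], [-0.26, 0.24, -0.17, 0.19, 0.92, 0.75, 20]]
[[-0.23, 0.25, -0.19, 0.19, 0.92, 0.75, 20], [-0.2, 0.26, -0.21, 0.19, 0.92, 0.75, 20], [-0.17, 0.27, -0.23, 0.19, 0.92, 0.75, 20], [-0.13, 0.27, -0.25, 0.19, 0.92, 0.75, 20]]
1 0.13 base [-0.003  0.074  0.066] lean 40
3 0.17 base [-0.004  0.079  0.054] lean 29
5 0.25 base [-0.003  0.086  0.047] lean 17
7 0.38 base [-0.001  0.095  0.044] lean 6
[-0.47461405 -0.38641036 -0.68095039  1.31109248  0.9114129   1.52710022] [0.51496815 0.13037253 0.16779255] [-3.13833271 -0.90819315  1.12138965]
```

Call:
jog_arm(
  deltas=[
    [[0, 0, 0, 0, 0, 0, 20], [0.05, 0.2, -0.4, 0, 0, 0, 20], [0.05, 0.35, -0.75, 0, 0, 0, 20], [0.05, 0.35, -0.75, 0, 0, 0, 20], [0, 0.1, -0.35, 0, 0, 0, 20]],
  ],
  force=80,
)

```text
time_s: 4.58
eef_pos: [0.491, 0.194, 0.1518]
orientation: [2.734, -0.067, 1.596]
contact_force: [1.1, -0.6, -2.6]
opening: 0.0314
```

Call:
jog_arm(
  deltas=[
    [[-0.35, 0.15, -0.05, 0.19, 0.92, 0.75, 20], [-0.35, 0.2, -0.1, 0.19, 0.92, 0.75, 20], [-0.3, 0.2, -0.1, 0.19, 0.92, 0.75, 20], [-0.3, 0.2, -0.15, 0.19, 0.92, 0.75, 20], [-0.25, 0.25, -0.15, 0.19, 0.92, 0.75, 20]],
  ],
)

```text
time_s: 5.0
eef_pos: [0.5043, 0.158, 0.1591]
orientation: [2.879, -0.56, 1.41]
contact_force: [0.4, -0.1, -5.1]
opening: 0.0315
```

Run:
```python
from h import *
from cell import get_obs
o=get_obs(); print(o["q"],o["contact_force"],o["opening"]);snap("wrist","w3")
rel=np.load("rel.npy");b=pose(o)@np.linalg.inv(rel);print(w2r(b[:3,3]),np.degrees(np.arccos(b[2,2])))
B=bot([0,.10,.045],0,-15)@rel;plan(B[:3,:3],B[:3,3],20)
f=snap("side","s3");im=cv2.resize(f["pixels"][130:310,180:380,::-1],None,fx=2,fy=2);
w=load("w3.npz")["pixels"][:,:,::-1]
cv2.imwrite("pics/m3.png",np.hstack([cv2.resize(w,(400,250)),cv2.resize(im,(278,250))]))
```

```text
[-0.27410242 -0.6380192  -0.77758202  1.19136534  0.56879618  1.60409983] [ 0.40209759 -0.08580529 -5.12539079] 0.03152650779061424
[-0.0037666   0.08184099  0.04808811] 22.850365813212054
[[-0.18, 0.24, -0.21, 0.19, 0.89, 0.72, 20], [-0.15, 0.25, -0.22, 0.19, 0.89, 0.72, 20], [-0.12, 0.25, -0.24, 0.19, 0.89, 0.72, 20], [-0.08, 0.25, -0.25, 0.19, 0.89, 0.72, 20]]
```

View pics/m3.png

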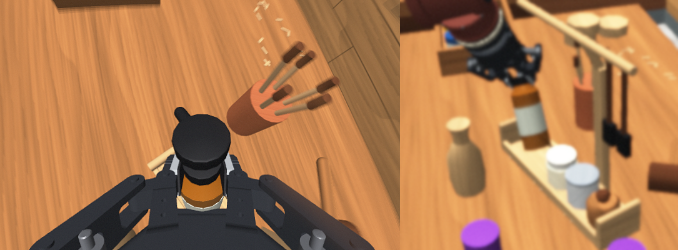

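Call:
jog_arm(
  deltas=[
    [[-0.2, 0.25, -0.2, 0.19, 0.89, 0.72, 20], [-0.15, 0.25, -0.2, 0.19, 0.89, 0.72, 20], [-0.1, 0.25, -0.25, 0.19, 0.89, 0.72, 20], [-0.1, 0.25, -0.25, 0.19, 0.89, 0.72, 20], [0, 0, 0, 0, 0, 0, 20]],
  ],
)

```text
time_s: 5.52
eef_pos: [0.5144, 0.1319, 0.1658]
orientation: [-3.141, -0.9, 1.126]
contact_force: [-0.9, -0.1, -4.3]
opening: 0.0311
```

Run:
```python
from h import *
from cell import get_obs
o=get_obs(); print(o["q"],o["contact_force"],o["opening"]);snap("wrist","w4")
rel=np.load("rel.npy");b=pose(o)@np.linalg.inv(rel);print(w2r(b[:3,3]),np.degrees(np.arccos(b[2,2])))
f=snap("side","s4");im=cv2.resize(f["pixels"][130:310,180:380,::-1],(556,500),interpolation=cv2.INTER_CUBIC)
f=snap("top","t4");im2=cv2.resize(f["pixels"][150:290,190:302,::-1],None,fx=2.1,fy=500/140)
cv2.imwrite("pics/m4.png",np.hstack([im,im2]))
for z in (0,.052,.105,.17): print(z,[proj(load(k),b[:3,3]+b[:3,2]*z)[0].round(1) for k in ("s4.npz","t4.npz","w4.npz")])
```

```text
[-0.49565289 -0.39037429 -0.69252596  1.33409316  0.89875355  1.48798808] [-0.85894818 -0.06849408 -4.3126998 ] 0.03113028684836035
[-0.00059245  0.10086857  0.04307602] 0.45084502300067547
0 [array([273.9, 231.2]), array([255.5, 237. ]), array([322.1, 321.3])]
0.052 [array([272.2, 214.6]), array([252.6, 234.6]), array([321.7, 306.7])]
0.105 [array([270.4, 196.7]), array([249.4, 232. ]), array([321.2, 283.7])]
0.17 [array([268.1, 173.3]), array([244.9, 228.3]), array([320. , 229.4])]
```

View pics/m4.png

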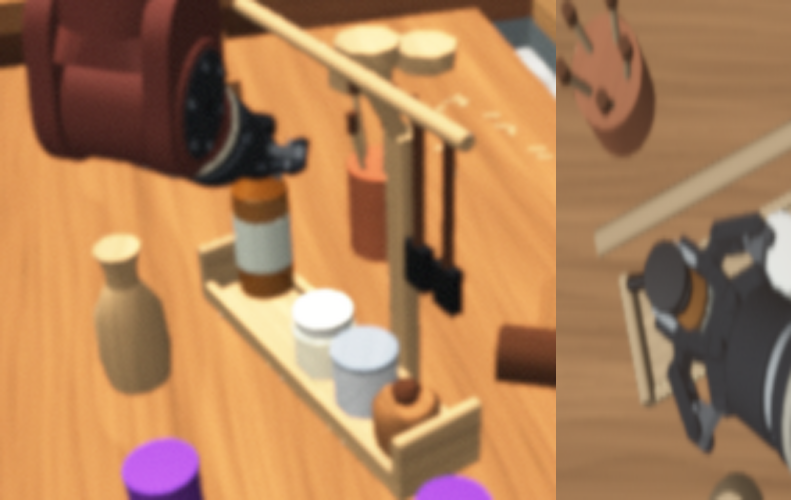

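```bash
python3 - <<'E'
from h import *
s=load("s4.npz");im=s["pixels"].astype(int)
for v in range(196,238,4):
    print(v,[tuple(im[v,u]) for u in range(258,294,4)] if v in(200,) else "",end="")
    row=im[v]; 
    # amber/label vs table: gradient edges
    g=np.abs(np.diff(cv2.GaussianBlur(im[v:v+1].astype(np.float32),(3,1),0)[0].sum(1)))
    L=255+np.argmax(g[255:272]);Rr=276+np.argmax(g[276:294]);print(v,L,Rr,(L+Rr+1)/2)
E
python3 - <<'E'
from h import *
rel=np.load("rel.npy")
s=load("s4.npz")
# px sensitivity
P=r2w([0,.1,.1]);
for d in ([.005,0,0],[0,.005,0]): print(d,proj(s,r2w(np.array([0,.1,.1])+d))-proj(s,P))
E
```

```text
196 196 264 282 273.5
200 [(np.int64(232), np.int64(162), np.int64(94)), (np.int64(210), np.int64(139), np.int64(75)), (np.int64(187), np.int64(106), np.int64(37)), (np.int64(180), np.int64(102), np.int64(36)), (np.int64(162), np.int64(89), np.int64(30)), (np.int64(142), np.int64(79), np.int64(28)), (np.int64(114), np.int64(68), np.int64(31)), (np.int64(235), np.int64(166), np.int64(96)), (np.int64(228), np.int64(156), np.int64(91))]200 262 283 273.0
204 204 262 283 273.0
208 208 264 283 274.0
212 212 269 284 277.0
216 216 262 284 273.5
220 220 264 284 274.5
224 224 264 285 275.0
228 228 268 284 276.5
232 232 266 285 276.0
236 236 256 281 269.0
[0.005, 0, 0] [[ 1.71994984 -0.65608318]]
[0, 0.005, 0] [[-0.96808207 -0.87087271]]
```

Run:
```python
from h import *
s=load("s4.npz");t=load("t4.npz")
for q in ([.022,-.165,.3],[.022,.145,.3],[-.04,-.167,.0],[-.04,.167,0],[.04,-.167,.05],[-.04,-.167,.05],[-.04,-.1,.024],[-.04,0,.024],[-.04,.1,.024],[0,.0045,.07],[0,.0045,.01]): print(q,proj(s,r2w(q)).round(1),"crop",((proj(s,r2w(q))[0]-[180,130])*2.78).round(),"top",proj(t,r2w(q)).round(1))
im=s["pixels"];W=cv2.inRange(im,(200,200,200),(255,255,255)); W[:215]=0;W[260:]=0;W[:,:280]=0;W[:,312:]=0
print(cv2.boundingRect(W))
```

```text
[0.022, -0.165, 0.3] [[344.9 182.3]] crop [458. 145.] top [[380.8 163.5]]
[0.022, 0.145, 0.3] [[264.1 131.5]] crop [234.   4.] top [[210.7 218.5]]
[-0.04, -0.167, 0.0] [[321.2 312.8]] crop [392. 508.] top [[373.8 218.5]]
[-0.04, 0.167, 0] [[250.7 237.6]] crop [196. 299.] top [[234.8 264.4]]
[0.04, -0.167, 0.05] [[350.6 280.2]] crop [474. 418.] top [[364.5 181.9]]
[-0.04, -0.167, 0.05] [[320.7 296. ]] crop [391. 462.] top [[376.4 215.6]]
[-0.04, -0.1, 0.024] [[303.7 286.8]] crop [344. 436.] top [[347.  226.4]]
[-0.04, 0, 0.024] [[281.  263.2]] crop [281. 370.] top [[304.7 240.4]]
[-0.04, 0.1, 0.024] [[261.4 242.7]] crop [226. 313.] top [[262.  254.4]]
[0, 0.0045, 0.07] [[293. 241.]] crop [314. 309.] top [[296.7 221.6]]
[0, 0.0045, 0.01] [[294.4 260.2]] crop [318. 362.] top [[297.5 224.8]]
(284, 234, 28, 26)
```

Run:
```python
from h import *
from cell import get_obs
o=get_obs();T=pose(o);p=T[:3,3].copy();p[2]-=.030;print(p);plan(T[:3,:3],p,20,3)
rel=np.load("rel.npy");B=bot([0,.10,.0125],0,-15)@rel;plan(B[:3,:3],B[:3,3],20,3)
```

```text
[0.5146027  0.13353091 0.13778236]
[[-0.39, 0.0, 0.31, 0.0, 0.0, 0.0, 20], [-0.39, 0.0, 0.31, 0.0, 0.0, 0.0, 20], [-0.39, 0.0, 0.31, 0.0, 0.0, 0.0, 20]]
[[-0.45, 0.02, 0.3, 0.0, 0.04, 0.04, 20], [-0.45, 0.03, 0.3, 0.0, 0.04, 0.04, 20], [-0.45, 0.03, 0.3, 0.0, 0.04, 0.04, 20]]
```

Call:
jog_arm(
  deltas=[
    [[-0.4, 0, 0.3, 0, 0.04, 0.04, 20], [-0.4, 0, 0.3, 0, 0.04, 0.04, 20], [-0.3, 0, 0.25, 0, 0, 0, 20], [0, 0, 0, 0, 0, 0, 20]],
  ],
)

```text
time_s: 6.0
eef_pos: [0.5137, 0.1338, 0.1381]
orientation: [-3.139, -0.906, 1.124]
contact_force: [-0.6, 0.3, -4.2]
opening: 0.0314
```

Call:
jog_arm(
  deltas=[
    [[-0.05, 0, 0.04, 0, 0, 0, 20], [0, 0, 0, 0, 0, 0, 20]],
  ],
)

```text
time_s: 6.17
eef_pos: [0.5148, 0.133, 0.1391]
orientation: [3.14, -0.907, 1.126]
contact_force: [-0.5, 0.2, -4.2]
opening: 0.031
```

Call:
jog_arm(
  deltas=[
    [[-0.05, 0, 0.04, 0, 0, 0, 20], [0, 0, 0, 0, 0, 0, 20]],
  ],
)

```text
time_s: 6.33
eef_pos: [0.5151, 0.1327, 0.1381]
orientation: [3.14, -0.907, 1.126]
contact_force: [0.4, -0.2, -3.8]
opening: 0.0314
```

Call:
jog_arm(
  deltas=[
    [[-0.08, 0, 0.06, 0, 0, 0, 20], [0, 0, 0, 0, 0, 0, 20]],
  ],
)

```text
time_s: 6.5
eef_pos: [0.5155, 0.1327, 0.1368]
orientation: [3.139, -0.909, 1.127]
contact_force: [-1.1, -0.6, 1.8]
opening: 0.0313
```

Call:
jog_arm(
  deltas=[
    [[-0.08, 0, 0.06, 0, 0, 0, 20], [0, 0, 0, 0, 0, 0, 20]],
  ],
)

```text
time_s: 6.67
eef_pos: [0.5162, 0.1329, 0.1367]
orientation: [3.137, -0.911, 1.128]
contact_force: [-4.8, -1.3, 14.7]
opening: 0.0312
```

Call:
jog_arm(
  deltas=[
    [[-0.04, 0, 0.03, 0, 0, 0, 20], [0, 0, 0, 0, 0, 0, 20]],
  ],
)

```text
time_s: 6.83
eef_pos: [0.5165, 0.133, 0.1366]
orientation: [3.136, -0.913, 1.128]
contact_force: [-6.6, -0.7, 20.3]
opening: 0.0313
```

Call:
jog_arm(
  deltas=[
    [[0.11, 0, -0.08, 0, 0, 0, 20], [0, 0, 0, 0, 0, 0, 20]],
  ],
)

```text
time_s: 7.0
eef_pos: [0.5155, 0.1326, 0.1367]
orientation: [3.138, -0.908, 1.127]
contact_force: [-1.6, -1.2, 5.8]
opening: 0.031
```

Call:
jog_arm(
  deltas=[
    [[0, 0, 0, 0, 0, 0, 36], [0, 0, 0, 0, 0, 0, 45], [0, 0, 0, 0, 0, 0, 55], [0, 0, 0, 0, 0, 0, 62], [0, 0, 0, 0, 0, 0, 62]],
  ],
)

```text
time_s: 7.42
eef_pos: [0.5148, 0.1329, 0.1354]
orientation: [3.141, -0.907, 1.125]
contact_force: [-0.3, 0.7, 0.1]
opening: 0.0617
```

Run:
```python
from h import *
from cell import get_obs
o=get_obs(); print(o["q"],o["contact_force"],o["opening"]);w=snap("wrist","w5")
f=snap("side","s5");im=cv2.resize(f["pixels"][140:280,200:320,::-1],(343,400),interpolation=cv2.INTER_CUBIC)
cv2.imwrite("pics/m5.png",np.hstack([cv2.resize(w["pixels"][:,140:500,::-1],(360,400)),im]))
for z in (0,.052,.105,.17): print(z,[proj(load(k),r2w([0,.1,.01+z]))[0].round(1) for k in ("s5.npz","w5.npz")])
```

```text
[-0.49613355 -0.3641144  -0.73208991  1.26652939  0.90553476  1.48952192] [-0.29143601  0.70570608  0.14968594] 0.06169633338494865
0 [array([275.3, 241.3]), array([323.1, 324.4])]
0.052 [array([273.7, 225.3]), array([323.1, 310.5])]
0.105 [array([271.9, 208.1]), array([323.2, 288.8])]
0.17 [array([269.7, 185.7]), array([323.3, 237.7])]
```

View pics/m5.png

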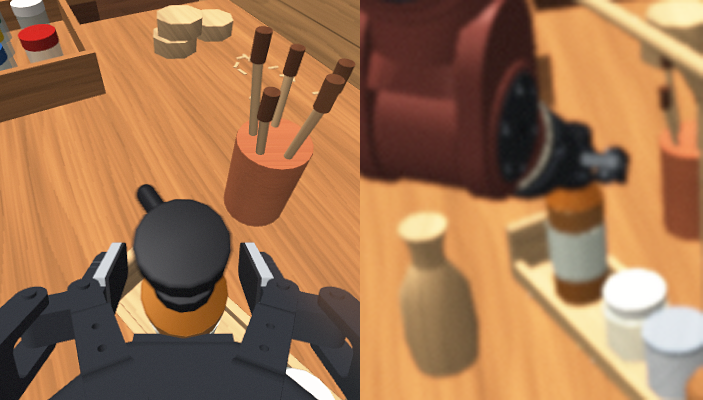

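Run:
```python
from h import *
from cell import get_obs
o=get_obs();T=pose(o)
for k in (.06,.09,.11,.13): p=T[:3,3]-k*T[:3,2]; print(k,w2r(p),margin(ik(T[:3,:3],p)))
p=T[:3,3]-.10*T[:3,2]
R=toolR(0,0,50,1,45); w=RR@np.array([.7071,.7071,0])
pp=r2w([0,.1005,.225])+.0033*w
mid=p+[0,0,.04]
print("A");plan(R,mid,0,None,T[:3,:3],p);print("B");plan(R,pp,0,None,R,mid)
for z in (.225,.193,.175):
  x=pp.copy();x[2]=z;print(ik(R,x),margin(ik(R,x)))
print(margin(ik(R,mid)),pp,R.T@[0,0,-1]*.5)
```

```text
0.06 [-0.02633353  0.07341381  0.17243922] 0.4536522875998287
0.09 [-0.04312272  0.05678171  0.19091885] 0.4949202498298999
0.11 [-0.05431551  0.04569365  0.2032386 ] 0.4995358509369954
0.13 [-0.0655083   0.03460559  0.21555835] 0.4396423432809373
A
[[0.53, 0.0, -0.41, 0.01, -0.8, -0.01, 0], [0.5, 0.0, -0.45, 0.01, -0.8, -0.01, 0], [0.46, 0.0, -0.48, 0.01, -0.8, -0.01, 0]]
B
[[0.6, 0.0, 0.7, 0.0, 0.0, 0.0, 0], [0.6, 0.0, 0.7, 0.0, 0.0, 0.0, 0], [0.6, 0.0, 0.7, 0.0, 0.0, 0.0, 0], [0.6, 0.0, 0.7, 0.0, 0.0, 0.0, 0]]
[-0.3833692  -0.43418348 -0.5335681   1.42264312  0.69671187  1.6467096 ] 0.4058165245193194
[-0.3833692  -0.42859522 -0.58743076  1.3631922   0.69671187  1.6467096 ] 0.4114047777159384
[-0.3833692  -0.42254476 -0.61567681  1.32889569  0.69671187  1.6467096 ] 0.4174552377279258
0.41810442045415375 [0.51153219 0.12760123 0.225     ] [-0.3213938   0.          0.38302222]
```

Call:
jog_arm(
  deltas=[
    [[0, 0, -0.5, 0, 0, 0, 62], [0, 0, -1, 0, 0, 0, 62], [0, 0, -1, 0, 0, 0, 62], [0, 0, -1, 0, 0, 0, 62], [0, 0, -1, 0, 0, 0, 62]],
  ],
)

```text
time_s: 7.93
eef_pos: [0.4839, 0.0684, 0.1917]
orientation: [3.14, -0.907, 1.126]
contact_force: [0.2, -1.2, -0.5]
opening: 0.0617
```

Call:
jog_arm(
  deltas=[
    [[0, 0, -0.5, 0, 0, 0, 62], [0.5, 0, -0.4, 0, -0.8, 0, 40], [0.5, 0, -0.45, 0, -0.8, 0, 10], [0.45, 0, -0.5, 0, -0.8, 0, 0], [0, 0, 0, 0, 0, 0, 0]],
  ],
)

```text
time_s: 8.35
eef_pos: [0.4821, 0.0611, 0.2413]
orientation: [3.131, -0.694, 1.132]
contact_force: [-0.0, -0.7, 1.2]
opening: 0.0135
```

Run:
```python
from h import *
from cell import get_obs,tip_extent
print(tip_extent() if callable(tip_extent) else tip_extent)
o=get_obs(); print(o["eef_pos"],o["orientation"],o["opening"]);w=snap("wrist","w6")
f=snap("side","s6");im=cv2.resize(f["pixels"][140:280,200:320,::-1],(343,400),interpolation=cv2.INTER_CUBIC)
cv2.imwrite("pics/m6.png",np.hstack([cv2.resize(w["pixels"][:,140:500,::-1],(360,400)),im]))
for z in (0,.052,.105,.17): print(z,[proj(load(k),r2w([0,.1,.01+z]))[0].round(1) for k in ("s6.npz","w6.npz")])
R=toolR(0,0,50,1,45); wv=RR@np.array([.7071,.7071,0]);pp=r2w([0,.1005,.225])+.0033*wv;plan(R,pp,0)
```

```text
0.008
[0.48211113 0.06105635 0.2413227 ] [ 3.13117346 -0.69372928  1.13234817] 0.01353806305760202
0 [array([275.3, 241.3]), array([320.7, 241. ])]
0.052 [array([273.7, 225.3]), array([320.7, 230.6])]
0.105 [array([271.9, 208.1]), array([320.8, 216.4])]
0.17 [array([269.7, 185.7]), array([320.8, 190.9])]
[[0.59, -0.01, 0.71, 0.01, 0.0, 0.0, 0], [0.59, -0.01, 0.71, 0.01, 0.0, 0.0, 0], [0.59, -0.01, 0.71, 0.01, 0.0, 0.0, 0], [0.59, -0.01, 0.71, 0.01, 0.0, 0.0, 0]]
```

View pics/m6.png

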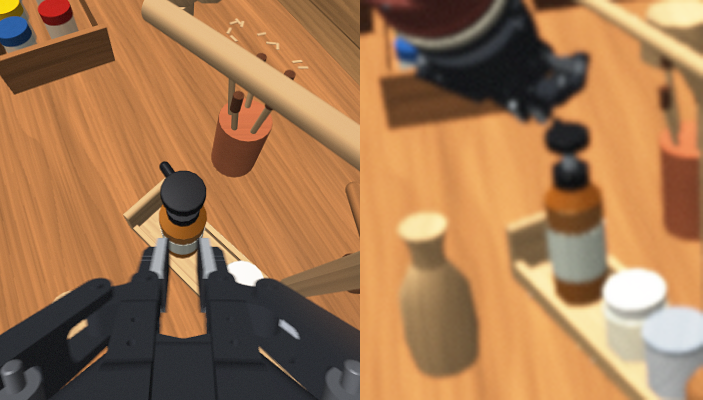

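Run:
```python
from h import *
R=toolR(0,0,42,1,45); wv=RR@np.array([.7071,.7071,0]);pp=r2w([0,.1005,.215])+.0015*wv;plan(R,pp,0,5)
print(pp,R.T@[0,0,-1]*.5, [margin(ik(R,pp+[0,0,z])) for z in (0,-.04)])
```

```text
[[0.4, -0.01, 0.63, 0.01, 0.32, 0.0, 0], [0.38, -0.01, 0.64, 0.01, 0.32, 0.0, 0], [0.36, -0.01, 0.65, 0.01, 0.32, 0.0, 0], [0.34, -0.01, 0.66, 0.01, 0.32, 0.0, 0], [0.32, -0.01, 0.67, 0.01, 0.32, 0.0, 0]]
[0.51076296 0.1259739  0.215     ] [-0.37157241  0.          0.3345653 ] [0.41483921584469263, 0.43274174310140145]
```

Call:
jog_arm(
  deltas=[
    [[0.4, 0, 0.65, 0, 0.32, 0, 0], [0.4, 0, 0.65, 0, 0.32, 0, 0], [0.35, 0, 0.65, 0, 0.32, 0, 0], [0.35, 0, 0.65, 0, 0.32, 0, 0], [0.3, 0, 0.65, 0, 0.32, 0, 0]],
  ],
)

```text
time_s: 8.87
eef_pos: [0.5108, 0.1257, 0.2124]
orientation: [-3.138, -0.84, 1.122]
contact_force: [0.9, 0.4, 0.0]
opening: 0.0001
```

Call:
jog_arm(
  deltas=[
    [[0, 0, 0, 0, 0, 0, 0], [-0.3, 0, 0.27, 0, 0, 0, 0], [-0.22, 0, 0.2, 0, 0, 0, 0], [0, 0, 0, 0, 0, 0, 0]],
  ],
)

```text
time_s: 9.2
eef_pos: [0.5106, 0.1247, 0.1984]
orientation: [-3.139, -0.837, 1.122]
contact_force: [-0.6, -0.0, -0.3]
opening: -0.0001
```

Call:
jog_arm(
  deltas=[
    [[-0.15, 0, 0.13, 0, 0, 0, 0], [0, 0, 0, 0, 0, 0, 0]],
  ],
)

```text
time_s: 9.37
eef_pos: [0.5111, 0.1246, 0.1956]
orientation: [3.141, -0.837, 1.124]
contact_force: [0.2, -0.1, -0.6]
opening: -0.0003
```

Call:
jog_arm(
  deltas=[
    [[-0.15, 0, 0.13, 0, 0, 0, 0], [0, 0, 0, 0, 0, 0, 0]],
  ],
)

```text
time_s: 9.53
eef_pos: [0.5111, 0.1248, 0.1917]
orientation: [3.141, -0.837, 1.125]
contact_force: [-0.5, -0.8, -0.0]
opening: -0.0001
```

Call:
jog_arm(
  deltas=[
    [[-0.15, 0, 0.13, 0, 0, 0, 0], [0, 0, 0, 0, 0, 0, 0]],
  ],
)

```text
time_s: 9.7
eef_pos: [0.5112, 0.1249, 0.1881]
orientation: [3.14, -0.838, 1.126]
contact_force: [-0.3, -1.6, 3.7]
opening: -0.0
```

Call:
jog_arm(
  deltas=[
    [[-0.15, 0, 0.13, 0, 0, 0, 0], [0, 0, 0, 0, 0, 0, 0]],
  ],
)

```text
time_s: 9.87
eef_pos: [0.5112, 0.1249, 0.1843]
orientation: [3.14, -0.838, 1.126]
contact_force: [-0.9, -0.4, 4.9]
opening: -0.0004
```

Call:
jog_arm(
  deltas=[
    [[-0.15, 0, 0.13, 0, 0, 0, 0], [0, 0, 0, 0, 0, 0, 0]],
  ],
)

```text
time_s: 10.03
eef_pos: [0.5112, 0.1249, 0.1806]
orientation: [3.14, -0.838, 1.126]
contact_force: [-0.8, -1.1, 6.2]
opening: 0.0
```

Call:
jog_arm(
  deltas=[
    [[-0.15, 0, 0.13, 0, 0, 0, 0], [0, 0, 0, 0, 0, 0, 0]],
  ],
)

```text
time_s: 10.2
eef_pos: [0.5116, 0.1249, 0.1775]
orientation: [3.138, -0.84, 1.127]
contact_force: [-1.1, 0.9, 7.8]
opening: 0.0004
```

Call:
jog_arm(
  deltas=[
    [[-0.08, 0, 0.07, 0, 0, 0, 0], [0, 0, 0, 0, 0, 0, 0]],
  ],
)

```text
time_s: 10.37
eef_pos: [0.5125, 0.1249, 0.1773]
orientation: [3.135, -0.842, 1.13]
contact_force: [-2.8, -1.0, 17.3]
opening: 0.0001
```

Call:
jog_arm(
  deltas=[
    [[-0.04, 0, 0.03, 0, 0, 0, 0], [0, 0, 0, 0, 0, 0, 0], [0, 0, 0, 0, 0, 0, 0]],
  ],
)

```text
time_s: 10.62
eef_pos: [0.5129, 0.1248, 0.1773]
orientation: [3.133, -0.842, 1.131]
contact_force: [-3.6, -0.0, 23.0]
opening: -0.0
```

```bash
python3 -c "
from h import *
snap('side','s7');snap('wrist','w7')"
```

Call:
jog_arm(
  deltas=[
    [[0.3, 0, -0.27, 0, 0, 0, 0], [0.4, 0, -0.35, 0, 0, 0, 0], [0.6, 0, -0.55, 0, 0, 0, 0], [0.5, 0, -0.5, 0, 0, 0, 0], [0, 0, -1, 0, 0, 0, 0]],
  ],
)

```text
time_s: 11.13
eef_pos: [0.504, 0.1116, 0.2365]
orientation: [3.14, -0.837, 1.128]
contact_force: [0.2, -0.4, -0.7]
opening: 0.0004
```

Call:
jog_arm(
  deltas=[
    [[0, 0, -1, 0, 0, 0, 0], [0, 0, -1, 0, 0, 0, 0], [0, 0, -1, 0, 0, 0, 0], [0, 0, -1, 0, 0, 0, 0], [0, 0, 0, 0, 0, 0, 0]],
  ],
)

```text
time_s: 11.55
eef_pos: [0.4787, 0.0549, 0.2911]
orientation: [3.138, -0.836, 1.126]
contact_force: [0.6, 0.0, -0.1]
opening: -0.0001
```

Run:
```python
from h import *
from cell import get_obs
o=get_obs(); print(o["time_s"],o["eef_pos"],o["contact_force"],o["q"]);w=snap("wrist","w8")
f=snap("side","s8");g=load("s7.npz");c=lambda f:cv2.resize(f["pixels"][150:310,210:370,::-1],(400,400),interpolation=cv2.INTER_CUBIC)
cv2.imwrite("pics/m8.png",np.hstack([c(g),c(f)]))
cv2.imwrite("pics/w8.png",w["pixels"][:,:,::-1])
print([proj(w,r2w([0,.1,.01+z]))[0].round(1) for z in(0,.105,.17)])
```

```text
11.55 [0.47865231 0.05490974 0.29105963] [ 0.57635207  0.00962758 -0.14944565] [-0.67827416 -0.39779651 -0.45051597  1.76362079  0.80805849  1.23383972]
[array([321.8, 271.2]), array([321.7, 246.5]), array([321.6, 223.2])]
```

View pics/m8.png

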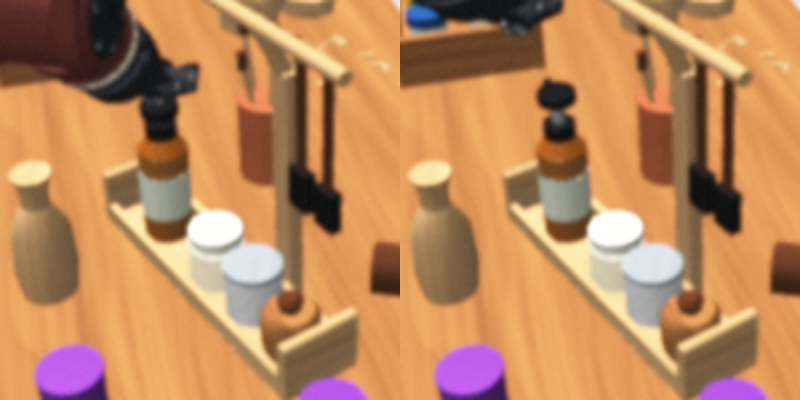

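View pics/w8.png

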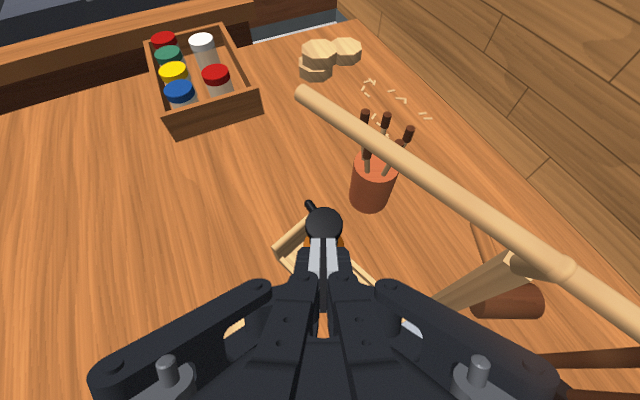

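```bash
python3 -c "
from cell import *
print(close_job(), get_obs()['contact_force'])"
```

```text
the job is handed in; nothing more can be done
the job is handed in; nothing more can be done
```

I stood the pump bottle upright in its space in the rack, released it, pressed the plunger to its stop and let it spring back. The job was handed in at about 11.7 s of the 53 s allowed; no verdict was reported.

- **Standing:** I gripped the bottle by its collar, lifted it clear of the end board and turned it upright. I then set it down at about rack x 0, y 100 mm, sensing the floor by force, and let go.
- **Priming:** I pressed with the closed fingertips. The force climbed evenly from 3.7 N to about 8 N and then jumped to 17–23 N at about 14 mm of travel, which marks the stop. I held it there for about 0.25 s.
- **Last checks:** The final pictures show:
  - The bottle is upright with its head up again.
  - The three jars, the vase, the cup and the mallet look undisturbed.
  - The arm is clear, with about 0 N measured on it.
  - In the final wrist view, the head's position agrees with its planned place to within about 2 pixels (1–2 mm).

Two things disagreed or came close:
- The side camera reads 2–3 pixels to the right of my rack estimate for everything, including the rack parts and the jar. I took this as calibration error.
- On the first approach joint 2 read -0.841 rad against its listed limit of -0.84. I moved away at once and kept at least about 0.1 rad clear of the limits after that, by my arm model.

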